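Balance a loaded mixer bar and clip its hub on

ROBOT

A 6-joint arm with a two-finger parallel gripper is mounted at the origin on a cart in front of the work surface, level with it; the furniture and walls round the work are solid. World frame = base frame: x ahead of the robot, y to its left, z up, the work surface at z = 0. Lengths are in m, angles in rad, forces in N, time in s.
With the tool pointing down it reaches from about 0.35 to 0.975 m from the base axis. Payload 4.9 kg.
Tool frame: the origin (TCP) lies at the very end of the fingers, on their centre line; the grasp point (between the pads) lies 19 mm behind it; z points along the fingers, y is the direction in which the jaws open and shut (so a half turn about z gives the same grasp; the last joint's range is limited). The gripper opens to 85 mm and grips with 20 to 120 N. Pads are 22 mm wide; open, the fingers measure 114 mm over their backs; the gripper's body (76 mm by 85 mm) begins 54 mm behind the grasp point. The pads swing forward as they close: fully open they stand 13 mm farther back than shut.
Start: joints at [-1.317, 0.053, 1.613, -0, 1.476, -0.119], TCP at [0.228, -0.582, 0.231] pointing down, gripper open.
Joint ranges: [-3.01, 3.01], [-1.01, 2.22], [0.06, 2.58], [-1.02, 4.17], [0.09, 2.62], [-3.14, 3.14]. Speed limits (rad/s): [2.57, 2.57, 3.14, 3.14, 3.14, 3.14].

INTERFACE

Orientations are given as a unit quaternion [w, x, y, z].
In Python, from plant import state, eyes, job_done gives the robot as it stands.
- The arm moves only by the tool apply_moves, never from a script. Its argument "commands" is a list of rows, each an object with "linear": the shift along the tool's x, y, z in m, a list of three; "delta_rot": the turn, a rotation vector about the tool's x, y, z in degrees, a list of three; "fingers": the closure in counts, from 0 (fully open) to 255 (shut). In form: [{"linear": [x, y, z], "delta_rot": [wx, wy, wz], "fingers": fingers}, ...]. A call has exactly 8 rows; each row is the pose to reach, as a shift and turn from the pose commanded when the call began, along the tool's axes at that moment; what a row does not reach only later rows make up. A row lasts 1/10 s, in which the tool goes at most 50 mm and 8.59 degrees, less where a joint would pass 70% of its speed; a pose out of reach is approached as far as the arm can. A call with a gripper value outside its range is refused whole. The fingers move at their own pace and stop on an object; the grip force is fixed at half the most. Time passes only in rows, so rows that repeat a pose let the fingers close, or fill a call up. It gives the time, the measured TCP pose, the force and the opening at its end, in the units of the state.
- state(): the state, without advancing time (a new reading comes with each control period).
- eyes.grab_frame(name): name is "scene" or "side" or "wrist"; returns the picture (400x640x3 uint8, red, green, blue); there is no depth.
- eyes.camera_params(name): a dict with "fx", "fy", "cx", "cy" (pixels), "position" and "rotation" of the camera in the world; the wrist camera has in their place "T_tool_cam" (4x4, takes a point from camera to tool coordinates, whose origin is the TCP and whose axes are the flange's). Camera axes: x right, y down, z forward; pixel columns grow to the right and rows downward; lengths in m; the calibration is good to about 2 mm. A picture is of the moment at which its call begins: read the wrist's pose just before it. camera_params takes no time and is no camera call.
- job_done(): hands the job in, once; it reports no verdict.
The state is a dict: "time": time; "joint_pos": joint angles; "joint_vel": joint speeds; "joint_efforts": joint torques, N m; "tool_pos": TCP position; "tool_rot": TCP orientation; "contact_force": force on the tool from outside, world axes, zero at the start; "ft_torque": the same for the moment, N m; "gripper_width": opening from 0.0 (shut) to 1.0 (fully open).
Only numpy, scipy, OpenCV 4.12 (cv2) and the standard library are available. Lean on these libraries where they do the work, as an engineer would, in place of code of your own. Each camera call takes 0.05 s, during which the arm holds its last target.

TASK

The loaded carrier bar of the tube mixer must be held at its balance point, or the mixer will shake. Without lifting it off the balancing stand, gently slide the bar lengthwise across the ridge in the middle until its low end rises off the rest and, with nobody touching it, the bar stays level on the ridge alone. Then set the hub clip astride the bar straight above the ridge, fully down, and let go so that the bar is still balanced level; leave the other things where they are.

Things in the scene. Friction and masses are not known exactly. Their poses are not given: they have to be found in the camera images.
- bar: Carrier bar, loose: aluminium bar 300 mm long (own y), 16 wide (x), 18 high (z, up when level), flush black end plugs. On top, from 62 to 132 mm either side of its middle, grey strips with four glass vials each, lying across (44 mm long, tops 39 mm above the underside); the bare middle takes the hub clip. Origin: middle of its underside. At the start it leans on the ridge and the left (+y) rest
- bar_mid (a point): middle of the carrier bar's length, half-way up its 18 mm height; axes as the bar's. The bar weighs about 0.4 kg; its balance point differs every time and cannot be seen: it lies up to 30 mm either side of this point along the bar. The bar slides lengthwise with a push of 2 to 6 N
- bar_end_a (a point): centre of the carrier bar's left end face (+y, 150 mm from the middle), low at the start; a push here slides the bar to the right. A finger that stays in contact holds the bar by friction and keeps it from tipping: back off to see whether it tips. The vials begin 20 mm inward of the end face
- bar_end_b (a point): centre of the carrier bar's right end face (-y, 150 mm from the middle), high at the start
- ridge (a point): middle of the top of the ridge of the fixed balancing stand, 70 mm above the worktop; y runs along the bar to the left rest, x across, z up. The ridge is steel with a flat top 12 mm wide (along y). Released with its balance point over these 12 mm the bar settles level after rocking for a second; otherwise it leans 0.077 rad on one of the two rests. Two cheeks, 44 mm long, guide the bar with 2.6 mm of play each side and rise 6 mm above the ridge
- rest_a (a point): middle of the top of the stand's left (+y) rubber-topped rest, 95 mm from the ridge and 7.5 mm lower; a like rest stands to the right (-y). The rests are 44 mm wide across and 16 mm along the bar, with lips 4 mm high. The stand's grey base measures 74 x 250 mm
- hub: Hub clip, loose, 50 g, upright on the worktop: black saddle 29 (x) x 30 (y) mm with two skirts that straddle the bar (gap 19 mm across x, 8 mm deep), on it an aluminium block 24 (x) x 26 (y) x 22 mm, from 13.5 to 35.5 mm up, and a steel socket to 41.5 mm. Origin: middle of its foot. Its y goes along the bar, either way round. Seated, its foot is 10 mm above the bar's underside
- hub_mid (a point): centre of the hub clip's aluminium block, 24.5 mm above its foot, where to grip it across x (24 mm); seated, it is 25.5 mm above bar_mid; axes as the hub clip's
- cup_e: bystander, loose: specimen cup with yellow lid, 62 mm wide, 69 high; origin: centre of its foot
- tube50_c: bystander, loose: upright tube with blue cap, 34 mm wide, 113 high; origin: centre of its foot
- timer: bystander, loose: flat white timer, 62 x 66 x 18 mm; origin: centre of its underside

How it is judged:
By the outcome, as a careful person would: the job done as asked, in the order asked, and still so for the second after the job is handed in, with the robot touching nothing.
It also fails if it takes over 72 s, if anything falls off the work surface, if the arm or the gripper's body presses on something with over 40 N, if the wrist force passes 120 N, or if a joint passes its speed limit or range.

## Working session

There is one attempt and no reset: what is moved stays moved. The work goes in short steps, Python scripts to look and compute and a tool call to move; the robot and the scene stay as the last step left them, time stands still between calls to the robot, and variables do not carry over. Pictures are saved under pics/ and viewed, and the job is handed in when it is done.

Besides the shell and the picture viewer there is one more tool, called as name([rows], argument=value, ...), one row to a line, values as JSON. apply_moves: Moves the arm, as the interface text tells. Its arguments: {"type":"object","properties":{"commands":{"type":"array","items":{"type":"object","properties":{"linear":{"type":"array","items":{"type":"number"}},"delta_rot":{"type":"array","items":{"type":"number"}},"fingers":{"type":"number"}}}}},"required":["commands"]}

```bash
ls; mkdir -p pics
python3 - <<'E'
from plant import state, eyes
import cv2
print(state())
for n in ["scene","side","wrist"]:
    print(n,eyes.camera_params(n))
    cv2.imwrite(f"pics/{n}0.png",eyes.grab_frame(n)[:,:,::-1])
E
```

```text
pics
{'time': 0.0, 'joint_pos': array([-1.31702516e+00,  5.33639945e-02,  1.61428081e+00,  3.30715271e-05,
        1.47603813e+00, -1.18982947e-01]), 'joint_vel': array([ 0.00051195, -0.0018767 ,  0.00094931,  0.00089676, -0.0008396 ,
        0.00124027]), 'joint_efforts': array([-1.12815364e-03, -3.93680334e+01, -3.70177174e+01, -3.07545424e-04,
        7.03406346e-03, -8.84938970e-06]), 'tool_pos': array([ 0.22747405, -0.58146136,  0.23006649]), 'tool_rot': array([-1.04387760e-03,  9.82681770e-01,  1.85298263e-01, -5.39605195e-05]), 'contact_force': array([ 0.54104426, -1.55036231, -0.63836686]), 'ft_torque': array([-0.00578232,  0.00666147,  0.01668915]), 'gripper_width': 0.999830149817254}
scene {'fx': 465.7790152114509, 'fy': 465.7790152114509, 'cx': 320.58051802851037, 'cy': 197.59962176976038, 'position': array([-0.0989963 ,  1.04250712,  0.82610052]), 'rotation': array([ 0.12089951, -0.21142266,  0.84838796, -0.47002302])}
side {'fx': 464.6527745022409, 'fy': 464.6527745022409, 'cx': 318.52125728164197, 'cy': 208.84398103529725, 'position': array([ 0.30248345, -1.10173532,  0.777858  ]), 'rotation': array([-0.48472867,  0.87069986, -0.07381754,  0.0383515 ])}
wrist {'fx': 301.6955344481381, 'fy': 301.6955344481381, 'cx': 321.8216725132979, 'cy': 198.05322090795818, 'T_tool_cam': array([[-5.07673499e-04, -9.60459372e-01, -2.78419713e-01,
         7.08042500e-02],
       [ 9.99999847e-01, -4.27014300e-04, -3.50347087e-04,
         3.44041849e-04],
       [ 2.17604945e-04, -2.78419848e-01,  9.60459442e-01,
        -1.43197054e-01],
       [ 0.00000000e+00,  0.00000000e+00,  0.00000000e+00,
         1.00000000e+00]])}
```

View pics/scene0.png

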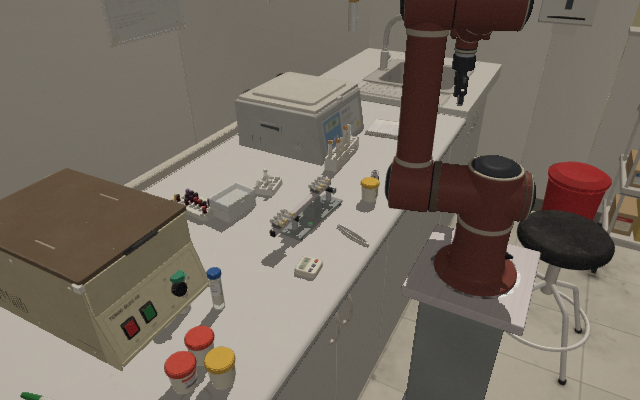

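View pics/side0.png

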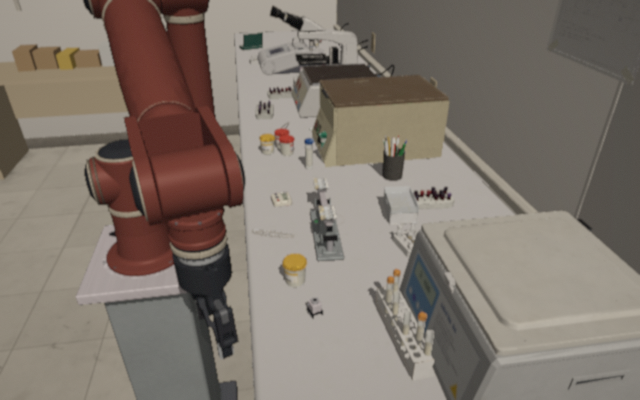

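View pics/wrist0.png

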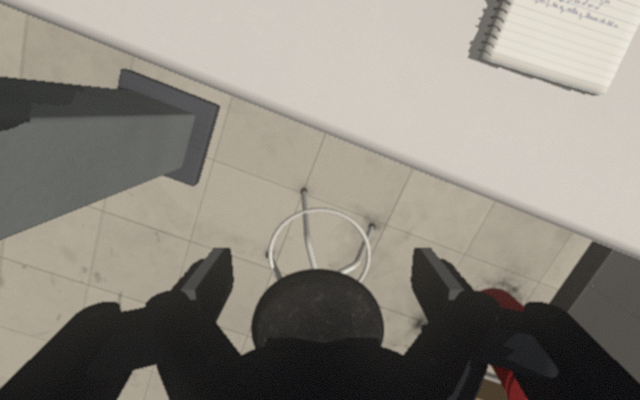

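```bash
cat > h.py <<'E'
from plant import state, eyes
import cv2, numpy as np
from scipy.spatial.transform import Rotation as R
def q2R(q): return R.from_quat([q[1],q[2],q[3],q[0]]).as_matrix()
def cam(n,s=None):
    p=eyes.camera_params(n)
    K=np.array([[p['fx'],0,p['cx']],[0,p['fy'],p['cy']],[0,0,1]])
    if n=='wrist':
        s=s or state(); T=np.eye(4);T[:3,:3]=q2R(s['tool_rot']);T[:3,3]=s['tool_pos']
        T=T@p['T_tool_cam'];return K,T[:3,:3],T[:3,3]
    return K,q2R(p['rotation']),np.array(p['position'])
def onplane(c,uv,z):
    K,Rm,t=c; d=Rm@np.linalg.inv(K)@np.array([uv[0],uv[1],1.]); return t+d*(z-t[2])/d[2]
def proj(c,X):
    K,Rm,t=c; p=K@(Rm.T@(np.asarray(X)-t)); return p[:2]/p[2]
def tri(cs,uvs):
    A=np.zeros((3,3));b=np.zeros(3)
    for c,uv in zip(cs,uvs):
        K,Rm,t=c;d=Rm@np.linalg.inv(K)@np.array([uv[0],uv[1],1.]);d/=np.linalg.norm(d)
        P=np.eye(3)-np.outer(d,d);A+=P;b+=P@t
    return np.linalg.solve(A,b)
def crop(img,x0,y0,x1,y1,k,fn):
    cv2.imwrite(fn,cv2.resize(img[y0:y1,x0:x1],None,fx=k,fy=k,interpolation=cv2.INTER_CUBIC))
E
python3 - <<'E'
from h import *
crop(cv2.imread('pics/scene0.png'),255,155,395,260,5,'pics/sc0.png')
crop(cv2.imread('pics/side0.png'),240,165,370,325,3.7,'pics/si0.png')
c=cam('scene');d=cam('side')
for uv in [(303,207),(305,238),(375,175),(370,200)]: print(uv,onplane(c,uv,0.0))
for uv in [(327,215),(315,307),(295,280),(322,257)]: print(uv,onplane(d,uv,0.0))
E
```

```text
(303, 207) [ 0.55516271 -0.04589167  0.        ]
(305, 238) [0.46622725 0.09622874 0.        ]
(375, 175) [ 0.42999041 -0.35154485  0.        ]
(370, 200) [ 0.37922015 -0.18603746  0.        ]
(327, 215) [0.52657946 0.09512971 0.        ]
(315, 307) [ 0.42530806 -0.29809859  0.        ]
(295, 280) [ 0.39060911 -0.19328842  0.        ]
(322, 257) [ 0.4747624  -0.11127292  0.        ]
```

View pics/sc0.png

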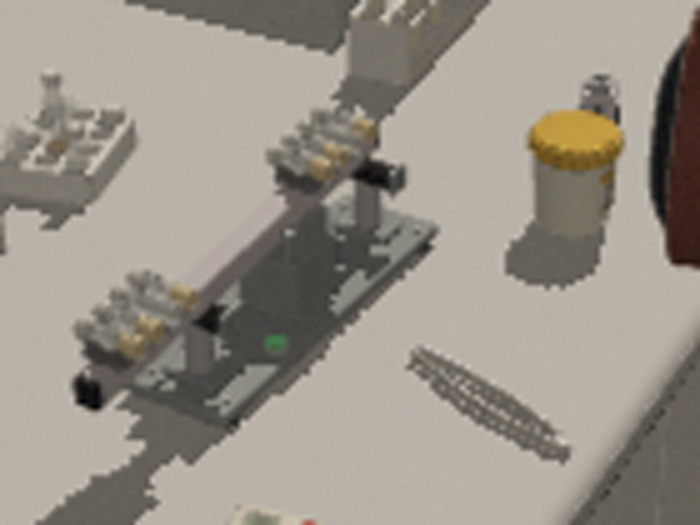

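View pics/si0.png

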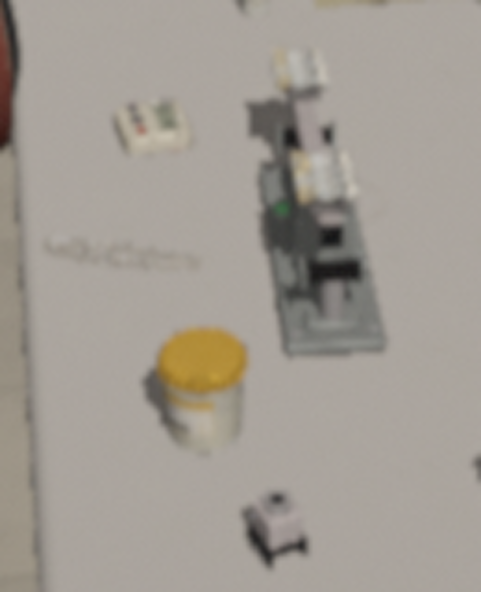

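apply_moves([
  {"linear": [0.027,-0.028,-0.015],"delta_rot": [0,0,-8.5],"fingers": 0},
  {"linear": [0.054,-0.057,-0.03],"delta_rot": [0,0,-17],"fingers": 0},
  {"linear": [0.081,-0.086,-0.045],"delta_rot": [0,0,-25.5],"fingers": 0},
  {"linear": [0.108,-0.115,-0.06],"delta_rot": [0,0,-34],"fingers": 0},
  {"linear": [0.135,-0.144,-0.075],"delta_rot": [0,0,-42.5],"fingers": 0},
  {"linear": [0.162,-0.173,-0.09],"delta_rot": [0,0,-51],"fingers": 0},
  {"linear": [0.189,-0.202,-0.105],"delta_rot": [0,0,-59.5],"fingers": 0},
  {"linear": [0.216,-0.231,-0.12],"delta_rot": [0,0,-68],"fingers": 0},
])

```text
time: 0.95
tool_pos: [0.3448, -0.2866, 0.3516]
tool_rot: [-0.0, 0.709, 0.705, 0.0]
contact_force: [0.7, -0.2, 0.1]
gripper_width: 1.002
```

apply_moves([
  {"linear": [0.041,0.016,-0.005],"delta_rot": [0,0,0],"fingers": 0},
  {"linear": [0.082,0.032,-0.01],"delta_rot": [0,0,0],"fingers": 0},
  {"linear": [0.123,0.048,-0.015],"delta_rot": [0,0,0],"fingers": 0},
  {"linear": [0.164,0.064,-0.02],"delta_rot": [0,0,0],"fingers": 0},
  {"linear": [0.205,0.08,-0.02],"delta_rot": [0,0,0],"fingers": 0},
  {"linear": [0.246,0.098,-0.02],"delta_rot": [0,0,0],"fingers": 0},
  {"linear": [0.287,0.115,-0.02],"delta_rot": [0,0,0],"fingers": 0},
  {"linear": [0.287,0.115,-0.02],"delta_rot": [0,0,0],"fingers": 0},
])

```text
time: 1.75
tool_pos: [0.4635, 0.0016, 0.3707]
tool_rot: [-0.001, 0.708, 0.706, 0.0]
contact_force: [-1.2, -0.4, -0.2]
gripper_width: 0.999
```

Run:
```python
from h import *
s=state();print(s['tool_pos'],s['tool_rot'],s['joint_pos'],s['joint_vel'])
im=eyes.grab_frame('wrist')[:,:,::-1];cv2.imwrite('pics/w1.png',im)
import pickle;pickle.dump(cam('wrist',s),open('w1.pkl','wb'))
crop(im,160,0,560,400,1.5,'pics/w1c.png')
```

```text
[0.46349255 0.00163181 0.37065643] [-9.06750385e-04  7.08478939e-01  7.05731325e-01  2.60022688e-04] [-1.58167905e-01 -3.83040024e-01  1.77121194e+00  1.51314925e-03
  1.75458074e+00 -1.54006520e-01] [-0.08421594 -0.02046676  0.01606448 -0.05193942  0.0177862  -0.05823175]
```

View pics/w1c.png

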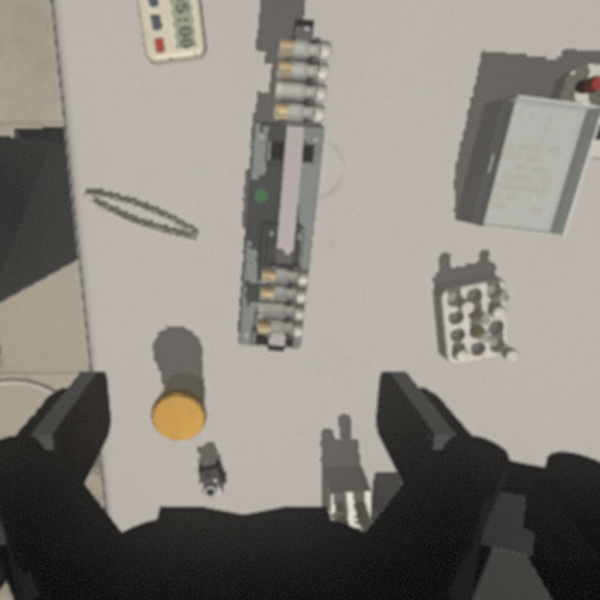

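Run:
```python
from h import *
im=cv2.imread('pics/w1.png')
crop(im,310,5,385,125,5,'pics/w1a.png');crop(im,310,115,385,235,5,'pics/w1b.png')
a=cv2.imread('pics/w1a.png');b=cv2.imread('pics/w1b.png');cv2.imwrite('pics/w1ab.png',np.hstack([a,b]))
crop(im,270,285,330,335,8,'pics/w1h.png')
```

```text
(no output)
```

View pics/w1ab.png

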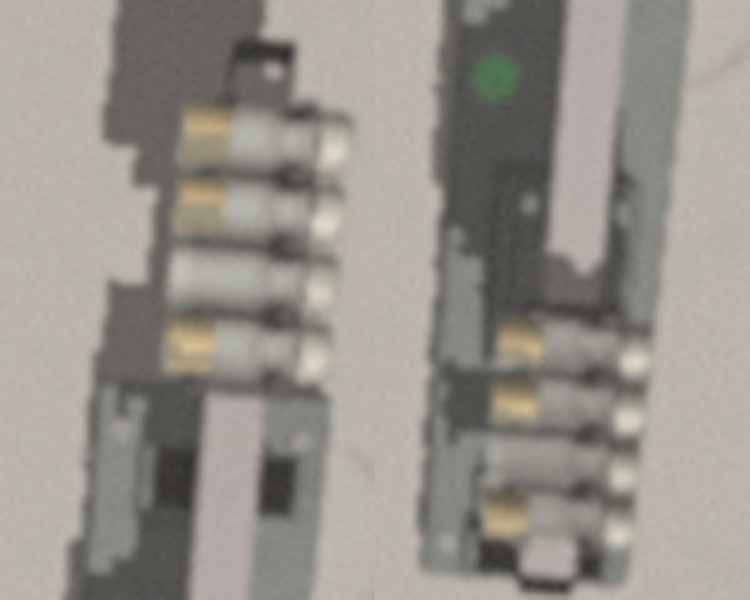

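View pics/w1h.png

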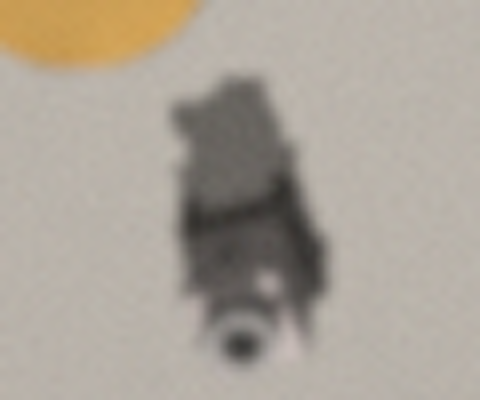

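Run:
```python
from h import *
import pickle
c=pickle.load(open('w1.pkl','rb'))
for n,uv,z in [('endA top',(362.4,13.4),.0735),('barL',(356.6,85),.0795),('barR',(350.8,164),.088),('endB top',(345,229),.095),
 ('TR',(375.6,84),.01),('TL',(330,82),.01),('BL',(319.4,230),.01),('BR',(361,231),.01),('restA',(355,100.5),.0665),('restB',(344,227),.0665),
 ('cheek L top',(309.8+(495-375)/5,115+175/5),.076),('cheekR top',(310+(632-375)/5,115+178/5),.076),('hubsock',(270+240/8,285+342/8),.0415)]:
    print(n,onplane(c,uv,z).round(4))
```

```text
endA top [0.5165 0.193  0.0735]
barL [0.5108 0.1057 0.0795]
barR [ 5.045e-01 -5.000e-04  8.800e-02]
endB top [ 0.4974 -0.0968  0.095 ]
TR [0.548  0.1125 0.01  ]
TL [0.4765 0.1157 0.01  ]
BL [ 0.4583 -0.1328  0.01  ]
BR [ 0.5329 -0.135   0.01  ]
restA [0.5105 0.0862 0.0665]
restB [ 0.498  -0.1049  0.0665]
cheek L top [0.4807 0.0179 0.076 ]
cheekR top [0.5206 0.0169 0.076 ]
hubsock [ 0.4213 -0.3149  0.0415]
```

apply_moves([
  {"linear": [0.034,0.008,0.02],"delta_rot": [0,0,1.2],"fingers": 255},
  {"linear": [0.068,0.016,0.045],"delta_rot": [0,0,2.4],"fingers": 255},
  {"linear": [0.102,0.024,0.07],"delta_rot": [0,0,3.6],"fingers": 255},
  {"linear": [0.136,0.032,0.1],"delta_rot": [0,0,3.6],"fingers": 255},
  {"linear": [0.17,0.04,0.13],"delta_rot": [0,0,3.6],"fingers": 255},
  {"linear": [0.204,0.048,0.16],"delta_rot": [0,0,3.6],"fingers": 255},
  {"linear": [0.238,0.055,0.19],"delta_rot": [0,0,3.6],"fingers": 255},
  {"linear": [0.238,0.055,0.21],"delta_rot": [0,0,3.6],"fingers": 255},
])

```text
time: 2.6
tool_pos: [0.52, 0.236, 0.1584]
tool_rot: [-0.001, 0.732, 0.681, -0.001]
contact_force: [-0.9, -0.5, 0.1]
gripper_width: -0.001
```

Run:
```python
from h import *
s=state();print(s['tool_pos'],s['tool_rot'],s['joint_pos'])
im=eyes.grab_frame('wrist')[:,:,::-1];cv2.imwrite('pics/w2.png',im)
T=cam('wrist',s)
for X in [(0.5165,.193,.0735),(.504,-.01,.07)]: print(proj(T,X))
print(onplane(cam('scene'),(217,308),0))
```

```text
[0.51995764 0.23601751 0.15844287] [-0.00089979  0.73220704  0.68108047 -0.0011946 ] [ 2.95512711e-01 -1.73048147e-02  1.80793208e+00  5.83940989e-04
  1.35390168e+00  3.67705937e-01]
[321.50645133 252.89837933]
[323.81595997 431.02926129]
[0.51525873 0.44134645 0.        ]
```

View pics/w2.png

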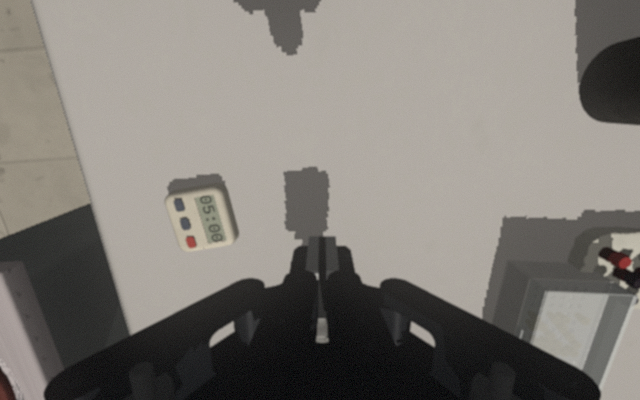

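apply_moves([
  {"linear": [0,0,0.04],"delta_rot": [0,0,0],"fingers": 255},
  {"linear": [0,0,0.08],"delta_rot": [0,0,0],"fingers": 255},
  {"linear": [0,0,0.1],"delta_rot": [0,0,0],"fingers": 255},
  {"linear": [0,0,0.1],"delta_rot": [0,0,0],"fingers": 255},
  {"linear": [-0.004,0,0.1],"delta_rot": [0,0,0],"fingers": 255},
  {"linear": [-0.01,0,0.1],"delta_rot": [0,0,0],"fingers": 255},
  {"linear": [-0.015,0,0.1],"delta_rot": [0,0,0],"fingers": 255},
  {"linear": [-0.018,0,0.1],"delta_rot": [0,0,0],"fingers": 255},
])

```text
time: 3.45
tool_pos: [0.5202, 0.2163, 0.0629]
tool_rot: [0.001, 0.733, 0.68, 0.001]
contact_force: [0.4, 1.2, -0.1]
gripper_width: 0.001
```

Run:
```python
from h import *
s=state();print(s['tool_pos'],s['contact_force'])
a=eyes.grab_frame('scene')[:,:,::-1];b=eyes.grab_frame('side')[:,:,::-1]
cv2.imwrite('pics/s3.png',np.hstack([cv2.resize(a[160:250,250:350],None,fx=4,fy=4,interpolation=2),cv2.resize(b[170:260,290:360],None,fx=4,fy=4,interpolation=2)]))
```

```text
[0.5201736  0.21634605 0.06294459] [ 0.38212246  1.24123815 -0.09510446]
```

View pics/s3.png

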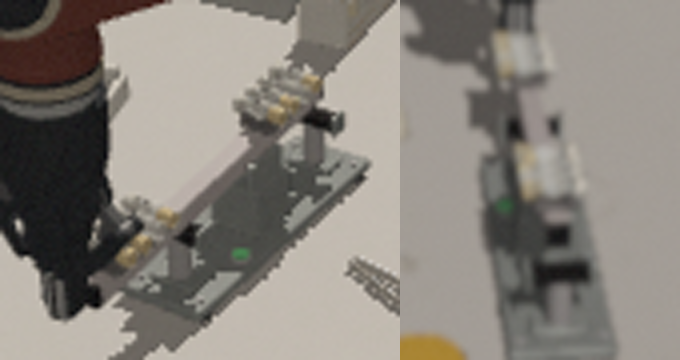

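apply_moves([
  {"linear": [-0.003,0,0.004],"delta_rot": [0,0,0],"fingers": 255},
  {"linear": [-0.006,0,0.004],"delta_rot": [0,0,0],"fingers": 255},
  {"linear": [-0.009,0,0.004],"delta_rot": [0,0,0],"fingers": 255},
  {"linear": [-0.013,0,0.004],"delta_rot": [0,0,0],"fingers": 255},
  {"linear": [-0.017,0,0.004],"delta_rot": [0,0,0],"fingers": 255},
  {"linear": [-0.021,0,0.004],"delta_rot": [0,0,0],"fingers": 255},
  {"linear": [-0.025,0,0.004],"delta_rot": [0,0,0],"fingers": 255},
  {"linear": [-0.028,0,0.004],"delta_rot": [0,0,0],"fingers": 255},
])

```text
time: 4.35
tool_pos: [0.5177, 0.1891, 0.058]
tool_rot: [0.0, 0.733, 0.68, 0.001]
contact_force: [-0.1, 5.5, 2.4]
gripper_width: 0.003
```

```bash
cat > look.py <<'E'
from h import *
import sys
s=state();print(s['time'],s['tool_pos'].round(4),s['contact_force'].round(1))
a=eyes.grab_frame('scene')[:,:,::-1]
b=eyes.grab_frame('side')[:,:,::-1]
cv2.imwrite('pics/%s.png'%sys.argv[1],np.hstack([cv2.resize(a[160:250,250:350],None,fx=4,fy=4,interpolation=2),cv2.resize(b[170:260,290:360],None,fx=4,fy=4,interpolation=2)]))
cv2.imwrite('pics/%s_sc.png'%sys.argv[1],a);cv2.imwrite('pics/%s_si.png'%sys.argv[1],b)
E
python3 look.py s4
```

```text
4.35 [0.5177 0.1891 0.058 ] [-0.1  5.5  2.4]
```

View pics/s4.png

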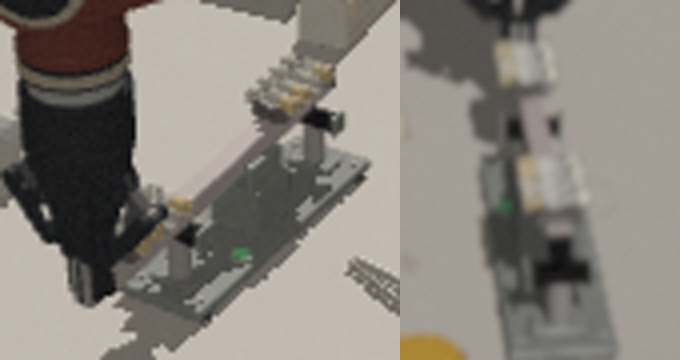

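apply_moves([
  {"linear": [-0.003,0,0],"delta_rot": [0,0,0],"fingers": 255},
  {"linear": [-0.006,0,0],"delta_rot": [0,0,0],"fingers": 255},
  {"linear": [-0.009,0,0],"delta_rot": [0,0,0],"fingers": 255},
  {"linear": [-0.009,0,0],"delta_rot": [0,0,0],"fingers": 255},
  {"linear": [-0.004,0,0],"delta_rot": [0,0,0],"fingers": 255},
  {"linear": [-0.001,0,0],"delta_rot": [0,0,0],"fingers": 255},
  {"linear": [-0.001,0,0],"delta_rot": [0,0,0],"fingers": 255},
  {"linear": [-0.001,0,0],"delta_rot": [0,0,0],"fingers": 255},
])

```text
time: 5.25
tool_pos: [0.5166, 0.1878, 0.0567]
tool_rot: [-0.0, 0.733, 0.681, -0.001]
contact_force: [-1.2, 0.7, 0.7]
gripper_width: -0.002
```

```bash
python3 look.py s5
```

```text
5.25 [0.5166 0.1878 0.0567] [-1.2  0.7  0.7]
```

View pics/s5.png

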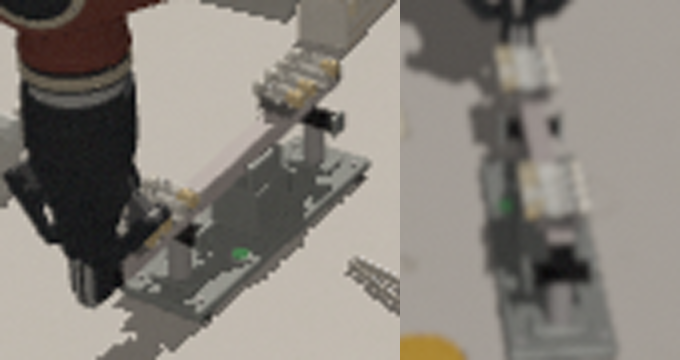

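apply_moves([
  {"linear": [-0.006,0,0],"delta_rot": [0,0,0],"fingers": 255},
  {"linear": [-0.009,0,0],"delta_rot": [0,0,0],"fingers": 255},
  {"linear": [-0.012,0,0],"delta_rot": [0,0,0],"fingers": 255},
  {"linear": [-0.014,0,0],"delta_rot": [0,0,0],"fingers": 255},
  {"linear": [-0.014,0,0],"delta_rot": [0,0,0],"fingers": 255},
  {"linear": [-0.01,0,0],"delta_rot": [0,0,0],"fingers": 255},
  {"linear": [-0.006,0,0],"delta_rot": [0,0,0],"fingers": 255},
  {"linear": [-0.006,0,0],"delta_rot": [0,0,0],"fingers": 255},
])

```text
time: 6.15
tool_pos: [0.5165, 0.1823, 0.0572]
tool_rot: [0.0, 0.733, 0.681, -0.0]
contact_force: [-0.9, -1.0, 0.4]
gripper_width: 0.001
```

```bash
python3 look.py s6
```

```text
6.15 [0.5165 0.1823 0.0572] [-0.9 -1.   0.4]
```

View pics/s6.png

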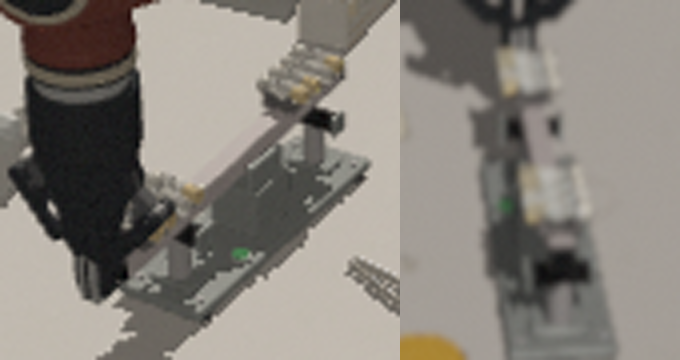

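apply_moves([
  {"linear": [-0.006,0,0],"delta_rot": [0,0,0],"fingers": 255},
  {"linear": [-0.009,0,0],"delta_rot": [0,0,0],"fingers": 255},
  {"linear": [-0.012,0,0],"delta_rot": [0,0,0],"fingers": 255},
  {"linear": [-0.014,0,0],"delta_rot": [0,0,0],"fingers": 255},
  {"linear": [-0.014,0,0],"delta_rot": [0,0,0],"fingers": 255},
  {"linear": [-0.01,0,0],"delta_rot": [0,0,0],"fingers": 255},
  {"linear": [-0.006,0,0],"delta_rot": [0,0,0],"fingers": 255},
  {"linear": [-0.006,0,0],"delta_rot": [0,0,0],"fingers": 255},
])

```text
time: 7.05
tool_pos: [0.516, 0.1763, 0.0571]
tool_rot: [0.0, 0.733, 0.681, -0.0]
contact_force: [0.7, -0.3, -0.4]
gripper_width: 0.002
```

```bash
python3 look.py s7
```

```text
7.05 [0.516  0.1763 0.0571] [ 0.7 -0.3 -0.4]
```

View pics/s7.png

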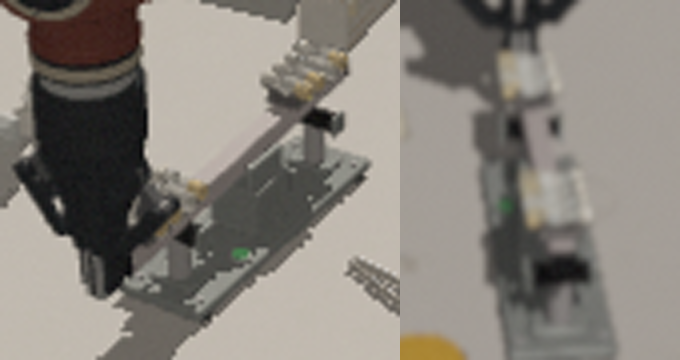

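apply_moves([
  {"linear": [-0.006,0,0],"delta_rot": [0,0,0],"fingers": 255},
  {"linear": [-0.009,0,0],"delta_rot": [0,0,0],"fingers": 255},
  {"linear": [-0.012,0,0],"delta_rot": [0,0,0],"fingers": 255},
  {"linear": [-0.014,0,0],"delta_rot": [0,0,0],"fingers": 255},
  {"linear": [-0.014,0,0],"delta_rot": [0,0,0],"fingers": 255},
  {"linear": [-0.01,0,0],"delta_rot": [0,0,0],"fingers": 255},
  {"linear": [-0.006,0,0],"delta_rot": [0,0,0],"fingers": 255},
  {"linear": [-0.006,0,0],"delta_rot": [0,0,0],"fingers": 255},
])

```text
time: 7.95
tool_pos: [0.5156, 0.1703, 0.0572]
tool_rot: [0.0, 0.733, 0.681, -0.0]
contact_force: [-0.3, 0.2, 0.3]
gripper_width: -0.0
```

```bash
python3 look.py s8
```

```text
7.95 [0.5156 0.1703 0.0572] [-0.3  0.2  0.3]
```

View pics/s8.png

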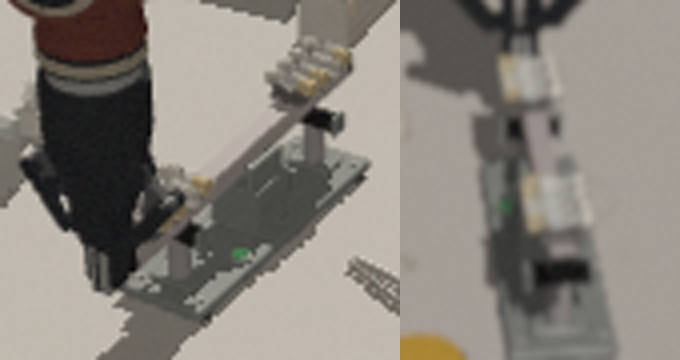

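apply_moves([
  {"linear": [-0.006,0,0],"delta_rot": [0,0,0],"fingers": 255},
  {"linear": [-0.009,0,0],"delta_rot": [0,0,0],"fingers": 255},
  {"linear": [-0.012,0,0],"delta_rot": [0,0,0],"fingers": 255},
  {"linear": [-0.014,0,0],"delta_rot": [0,0,0],"fingers": 255},
  {"linear": [-0.014,0,0],"delta_rot": [0,0,0],"fingers": 255},
  {"linear": [-0.01,0,0],"delta_rot": [0,0,0],"fingers": 255},
  {"linear": [-0.006,0,0],"delta_rot": [0,0,0],"fingers": 255},
  {"linear": [-0.006,0,0],"delta_rot": [0,0,0],"fingers": 255},
])

```text
time: 8.85
tool_pos: [0.5151, 0.1643, 0.0571]
tool_rot: [0.0, 0.733, 0.681, -0.0]
contact_force: [-0.0, -0.9, -0.3]
gripper_width: -0.001
```

```bash
python3 look.py s9
```

```text
8.85 [0.5151 0.1643 0.0571] [-0.  -0.9 -0.3]
```

View pics/s9.png

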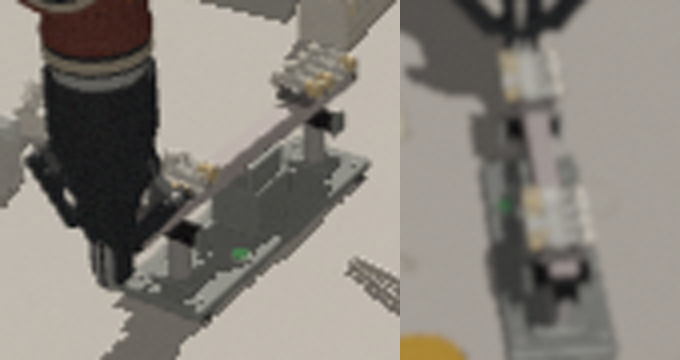

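apply_moves([
  {"linear": [0.003,0,0],"delta_rot": [0,0,0],"fingers": 255},
  {"linear": [0.006,0,0],"delta_rot": [0,0,0],"fingers": 255},
  {"linear": [0.009,0,0],"delta_rot": [0,0,0],"fingers": 255},
  {"linear": [0.012,0,0],"delta_rot": [0,0,0],"fingers": 255},
  {"linear": [0.012,0,0],"delta_rot": [0,0,0],"fingers": 255},
  {"linear": [0.012,0,0],"delta_rot": [0,0,0],"fingers": 255},
  {"linear": [0.012,0,0],"delta_rot": [0,0,0],"fingers": 255},
  {"linear": [0.012,0,0],"delta_rot": [0,0,0],"fingers": 255},
])

```text
time: 9.75
tool_pos: [0.5162, 0.1759, 0.0573]
tool_rot: [-0.0, 0.733, 0.68, -0.0]
contact_force: [-0.4, -0.1, -0.0]
gripper_width: -0.002
```

```bash
python3 look.py s10
```

```text
9.75 [0.5162 0.1759 0.0573] [-0.4 -0.1 -0. ]
```

View pics/s10.png

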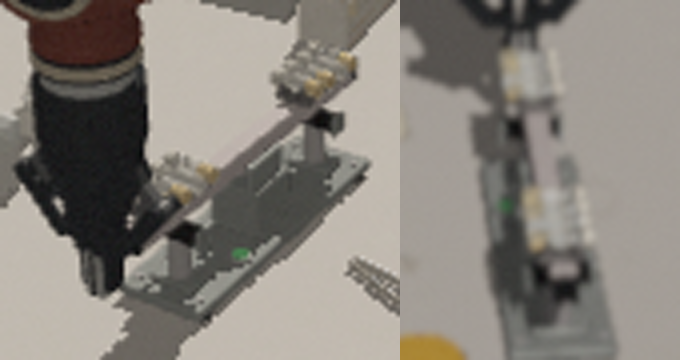

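apply_moves([
  {"linear": [-0.007,0,0],"delta_rot": [0,0,0],"fingers": 255},
  {"linear": [-0.014,0,0],"delta_rot": [0,0,0],"fingers": 255},
  {"linear": [-0.018,0,0],"delta_rot": [0,0,0],"fingers": 255},
  {"linear": [-0.02,0,0],"delta_rot": [0,0,0],"fingers": 255},
  {"linear": [-0.0215,0,0],"delta_rot": [0,0,0],"fingers": 255},
  {"linear": [-0.0225,0,0],"delta_rot": [0,0,0],"fingers": 255},
  {"linear": [-0.0225,0,0],"delta_rot": [0,0,0],"fingers": 255},
  {"linear": [-0.0225,0,0],"delta_rot": [0,0,0],"fingers": 255},
])

```text
time: 10.65
tool_pos: [0.5145, 0.1537, 0.0574]
tool_rot: [0.0, 0.733, 0.681, 0.0]
contact_force: [0.8, 0.7, -0.6]
gripper_width: 0.004
```

apply_moves([
  {"linear": [0.005,0,0],"delta_rot": [0,0,0],"fingers": 255},
  {"linear": [0.012,0,0],"delta_rot": [0,0,0],"fingers": 255},
  {"linear": [0.02,0,0],"delta_rot": [0,0,0],"fingers": 255},
  {"linear": [0.03,0,0],"delta_rot": [0,0,0],"fingers": 255},
  {"linear": [0.035,0,-0.03],"delta_rot": [0,0,0],"fingers": 255},
  {"linear": [0.035,0,-0.07],"delta_rot": [0,0,0],"fingers": 255},
  {"linear": [0.035,0,-0.11],"delta_rot": [0,0,0],"fingers": 255},
  {"linear": [0.035,0,-0.15],"delta_rot": [0,0,0],"fingers": 255},
])

```text
time: 11.45
tool_pos: [0.5168, 0.1892, 0.2087]
tool_rot: [-0.0, 0.733, 0.681, -0.0]
contact_force: [-0.4, 0.4, 0.5]
gripper_width: -0.001
```

```bash
python3 look.py s11
```

```text
11.45 [0.5168 0.1892 0.2087] [-0.4  0.4  0.5]
```

View pics/s11.png

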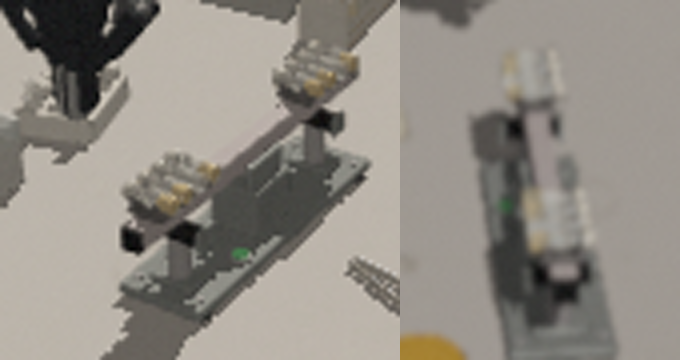

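apply_moves([
  {"linear": [-0.02,-0.004,-0.035],"delta_rot": [0,0,0],"fingers": 255},
  {"linear": [-0.05,-0.01,-0.07],"delta_rot": [0,0,0],"fingers": 255},
  {"linear": [-0.085,-0.016,-0.1],"delta_rot": [0,0,0],"fingers": 255},
  {"linear": [-0.12,-0.022,-0.125],"delta_rot": [0,0,0],"fingers": 0},
  {"linear": [-0.16,-0.028,-0.14],"delta_rot": [0,0,0],"fingers": 0},
  {"linear": [-0.2,-0.034,-0.15],"delta_rot": [0,0,0],"fingers": 0},
  {"linear": [-0.243,-0.039,-0.15],"delta_rot": [0,0,0],"fingers": 0},
  {"linear": [-0.243,-0.039,-0.15],"delta_rot": [0,0,0],"fingers": 0},
])

```text
time: 12.35
tool_pos: [0.4598, -0.0544, 0.3572]
tool_rot: [0.001, 0.735, 0.678, -0.001]
contact_force: [0.3, 1.5, 0.2]
gripper_width: 0.844
```

```bash
cat > wl.py <<'E'
from h import *
import pickle,sys
n=sys.argv[1];s=state();print(s['time'],s['tool_pos'],s['tool_rot'])
im=eyes.grab_frame('wrist')[:,:,::-1];cv2.imwrite('pics/%s.png'%n,im)
pickle.dump(cam('wrist',s),open(n+'.pkl','wb'))
E
python3 wl.py w12; python3 look.py s12
python3 - <<'E'
from h import *
crop(cv2.imread('pics/w12.png'),190,0,410,400,1.5,'pics/w12c.png')
E
```

```text
12.35 [ 0.45975919 -0.05436353  0.35724819] [ 5.84521131e-04  7.34912544e-01  6.78161445e-01 -5.16397290e-04]
12.4 [ 0.46   -0.0524  0.3569] [ 0.7  0.7 -0.2]
```

View pics/w12c.png

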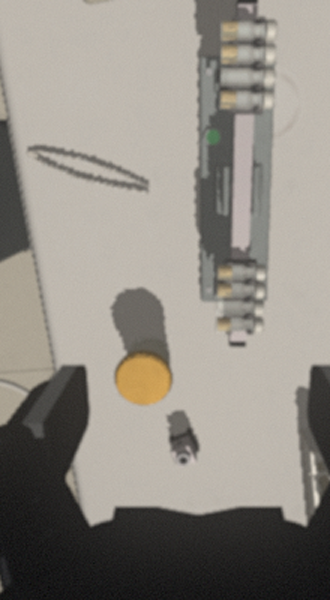

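View pics/s12.png

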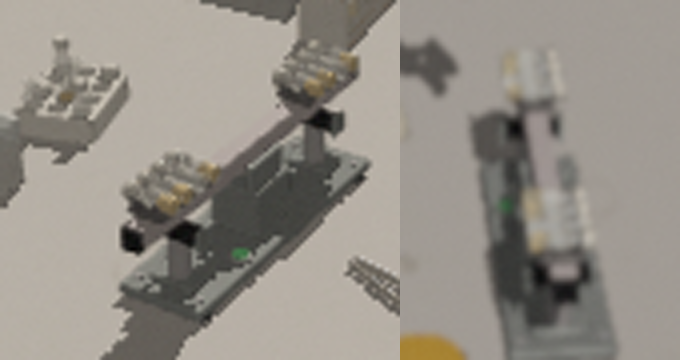

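Run:
```python
from h import *
im=cv2.imread('pics/w12.png')
a=im[0:100,310:390];b=im[165:265,310:390]
k=lambda x:cv2.resize(x,None,fx=5,fy=5,interpolation=2)
cv2.imwrite('pics/w12z.png',np.hstack([k(a),k(b)]))
s=cv2.imread('pics/s12_sc.png');t=cv2.imread('pics/s12_si.png')
k=lambda x:cv2.resize(x,None,fx=8,fy=8,interpolation=2)
cv2.imwrite('pics/s12z.png',np.hstack([k(s[195:250,270:320]),k(t[215:270,315:350])]))
crop(im,285,265,345,325,8,'pics/w12h.png')
```

```text
(no output)
```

View pics/w12z.png

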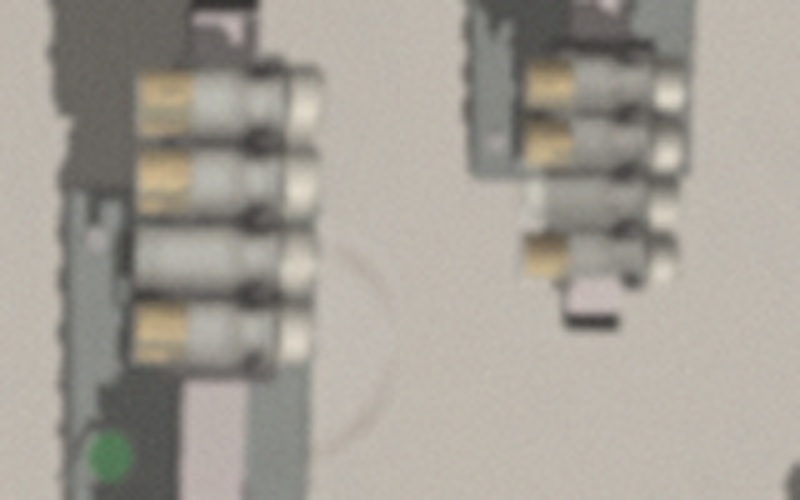

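View pics/s12z.png

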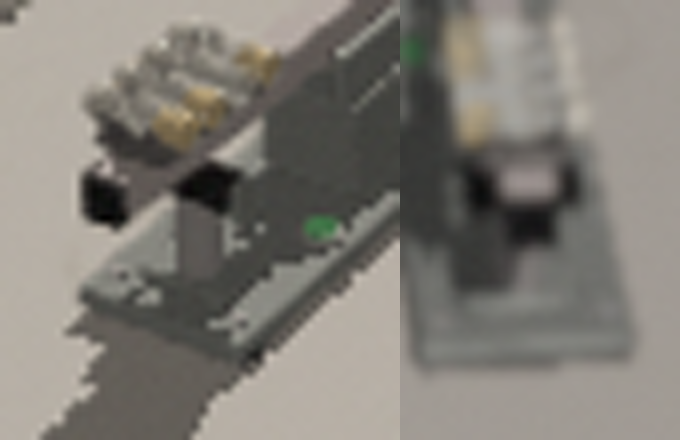

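View pics/w12h.png

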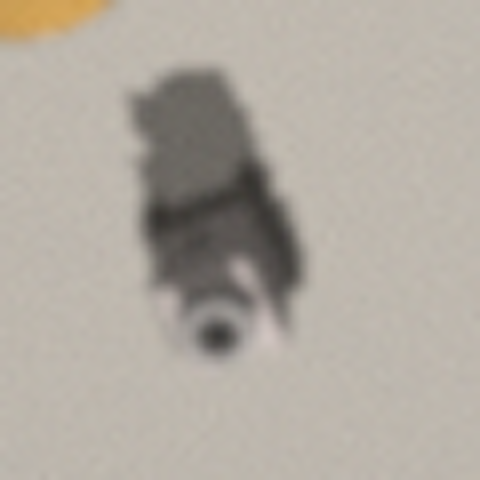

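Run:
```python
from h import *
import pickle
c=pickle.load(open('w12.pkl','rb'));sc=cam('scene');si=cam('side')
B=tri([c,si],[(348,228),(331.25,240.4)]);print('B',B)
u=np.array([.066,.998,0])
# scene A plug face center, hypotheses
for tilt in (-.077,0,.077):   # >0: left end down
    for off in (0,3,6,9,12,15):
        pass
r=np.array([.504,-.010,.07])
for name,L in (('level',0),('leanR',-.077),('leanL',.077)):
    e=np.array([u[0]*np.cos(L),u[1]*np.cos(L),-np.sin(L)])
    for off in (0,8):
        A=r+e*(150+off)/1000+np.array([0,0,.009]);Bm=r+e*(-147+off)/1000+np.array([0,0,.018])
        print(name,off,'A sc',proj(sc,A).round(1),'B side',proj(si,Bm).round(1),'B w',proj(c,Bm).round(1))
# vial inner edges on bar in wrist at z=.105 / socket pos
print('vials L inner',onplane(c,(310+215/5,372/5),.1),'R inner',onplane(c,(310+200/5,165+55/5),.1))
for z in (.0415,.038): print('hub sock',onplane(c,(285+217/8,265+333/8),z))
print('cup',onplane(c,(190+144/1.5,379/1.5),.069))
```

```text
B [ 0.49102973 -0.15408955  0.08373901]
level 0 A sc [282. 219.] B side [332.6 239.5] B w [350.8 230.6]
level 8 A sc [280.4 220.4] B side [332.2 237.7] B w [350.8 225.5]
leanR 0 A sc [281.9 215.6] B side [332.5 243. ] B w [350.1 227.4]
leanR 8 A sc [280.2 216.8] B side [332.1 241. ] B w [350.2 222.6]
leanL 0 A sc [282.3 222.3] B side [332.6 235.8] B w [351.5 233.3]
leanL 8 A sc [280.7 223.9] B side [332.2 234.2] B w [351.5 228. ]
vials L inner [0.50740509 0.0552251  0.1       ] R inner [ 0.4967178  -0.07225548  0.1       ]
hub sock [ 0.42156207 -0.31516626  0.0415    ]
hub sock [ 0.42122501 -0.31769218  0.038     ]
cup [ 0.39212272 -0.19373521  0.069     ]
```

Run:
```python
from h import *
def g(n,y0,y1,x0,x1): return cv2.cvtColor(cv2.imread('pics/%s.png'%n),6)[y0:y1,x0:x1].astype(np.float32)
def sh(a,b,box):
    # template subpixel shift of the patch, masks background
    A=g(a,*box);B=g(b,box[0]-6,box[1]+6,box[2]-6,box[3]+6)
    k=8;A=cv2.resize(A,None,fx=k,fy=k,interpolation=2);B=cv2.resize(B,None,fx=k,fy=k,interpolation=2)
    m=cv2.matchTemplate(B,A,cv2.TM_CCOEFF_NORMED);_,v,_,p=cv2.minMaxLoc(m);return (p[0]/k-6,p[1]/k-6,round(v,3))
for a in ('s7','s8','s9','s10','s11'):
    print(a,'->s12 sideB',sh(a+'_si','s12_si',(218,232,322,338)),'sceneB',sh(a+'_sc','s12_sc',(170,185,318,340)))
```

```text
s7 ->s12 sideB (0.625, 6.0, 0.953) sceneB (2.5, -0.25, 0.794)
s8 ->s12 sideB (0.375, 4.875, 0.973) sceneB (1.5, 0.5, 0.848)
s9 ->s12 sideB (0.0, 0.75, 0.957) sceneB (0.125, -0.375, 0.963)
s10 ->s12 sideB (0.0, 0.5, 0.943) sceneB (0.125, -0.125, 0.975)
s11 ->s12 sideB (0.0, 0.0, 0.986) sceneB (0.0, 0.0, 0.995)
```

apply_moves([
  {"linear": [-0.042,-0.002,0.015],"delta_rot": [0,0,0],"fingers": 0},
  {"linear": [-0.084,-0.004,0.03],"delta_rot": [0,0,0],"fingers": 0},
  {"linear": [-0.126,-0.006,0.045],"delta_rot": [0,0,0],"fingers": 0},
  {"linear": [-0.168,-0.008,0.065],"delta_rot": [0,0,0],"fingers": 0},
  {"linear": [-0.21,-0.01,0.085],"delta_rot": [0,0,0],"fingers": 0},
  {"linear": [-0.252,-0.012,0.11],"delta_rot": [0,0,0],"fingers": 0},
  {"linear": [-0.294,-0.015,0.135],"delta_rot": [0,0,0],"fingers": 0},
  {"linear": [-0.332,-0.017,0.155],"delta_rot": [0,0,0],"fingers": 0},
])

```text
time: 13.3
tool_pos: [0.4193, -0.3806, 0.1999]
tool_rot: [-0.001, 0.732, 0.681, 0.0]
contact_force: [0.5, -0.1, 0.7]
gripper_width: 1.003
```

apply_moves([
  {"linear": [0,0,0],"delta_rot": [0,0,0],"fingers": 0},
  {"linear": [0,0,0],"delta_rot": [0,0,0],"fingers": 0},
  {"linear": [0,0,0],"delta_rot": [0,0,0],"fingers": 0},
  {"linear": [0,0,0],"delta_rot": [0,0,0],"fingers": 0},
  {"linear": [0,0,0],"delta_rot": [0,0,0],"fingers": 0},
  {"linear": [0,0,0],"delta_rot": [0,0,0],"fingers": 0},
  {"linear": [0,0,0],"delta_rot": [0,0,0],"fingers": 0},
  {"linear": [0,0,0],"delta_rot": [0,0,0],"fingers": 0},
])

```text
time: 14.1
tool_pos: [0.4187, -0.3808, 0.2025]
tool_rot: [0.0, 0.733, 0.68, -0.0]
contact_force: [0.2, -0.4, 0.2]
gripper_width: 1.003
```

```bash
python3 wl.py w13;python3 look.py s13
python3 - <<'E'
from h import *
crop(cv2.imread('pics/w13.png'),280,60,380,160,6,'pics/w13c.png')
E
```

```text
14.1 [ 0.41874921 -0.38076062  0.20250802] [ 1.69302120e-04  7.32757546e-01  6.80489786e-01 -2.25275349e-06]
14.15 [ 0.4187 -0.3808  0.2024] [ 0.4 -0.3 -0.5]
```

View pics/w13c.png

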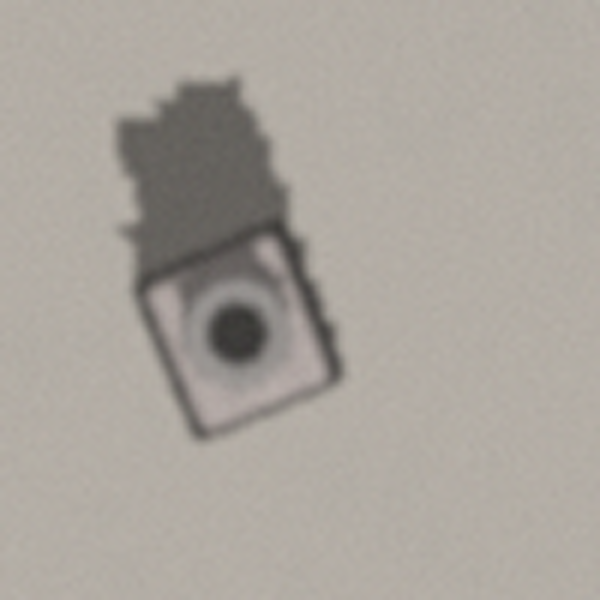

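View pics/s13.png

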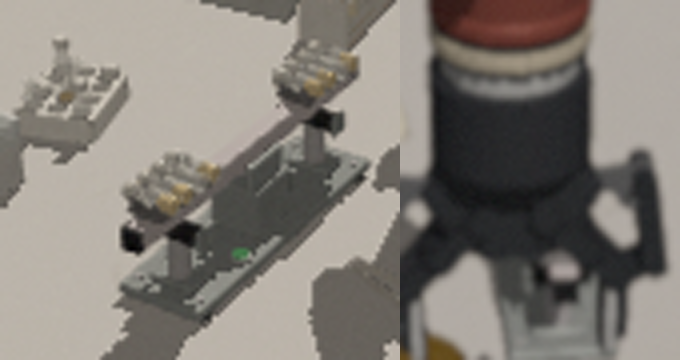

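Run:
```python
from h import *
import pickle
c=pickle.load(open('w13.pkl','rb'))
P=[onplane(c,(280+x/6,60+y/6),z) for x,y,z in [(143,288,.03),(275,228,.03),(338,380,.03),(200,438,.03)]]
for p in P: print(p.round(4))
m=np.mean(P,0);so=onplane(c,(280+237/6,60+333/6),.0415);print('blk',m,'sock',so)
for d in (P[0]-P[3],P[1]-P[2]): print('yaw y-edge',np.degrees(np.arctan2(d[1],d[0])),np.linalg.norm(d))
for d in (P[1]-P[0],P[2]-P[3]): print('yaw x-edge',np.degrees(np.arctan2(d[1],d[0]))+90,np.linalg.norm(d))
s=state();T=q2R(s['tool_rot']);print('tool x yaw',np.degrees(np.arctan2(T[1,0],T[0,0])))
for h in (so,m): print('lin',T.T@(np.array([h[0],h[1],.017])-s['tool_pos']))
```

```text
[ 0.4064 -0.3067  0.03  ]
[ 0.4291 -0.2988  0.03  ]
[ 0.438 -0.324  0.03 ]
[ 0.4139 -0.3319  0.03  ]
blk [ 0.42181928 -0.31532997  0.03      ] sock [ 0.42159624 -0.3149024   0.0415    ]
yaw y-edge 106.54022310682305 0.02627736035380178
yaw y-edge 109.48658353049304 0.02672275821163845
yaw x-edge 109.120276392779 0.02399551033015267
yaw x-edge 108.05471299533285 0.025353620104357013
tool x yaw 85.75228723020625
lin [ 0.06596945 -0.00194061  0.18527641]
lin [ 0.06555958 -0.00168652  0.18527638]
```

apply_moves([
  {"linear": [0.025,-0.001,0.02],"delta_rot": [0,0,-7.5],"fingers": 0},
  {"linear": [0.05,-0.002,0.04],"delta_rot": [0,0,-15],"fingers": 0},
  {"linear": [0.066,-0.002,0.07],"delta_rot": [0,0,-22.5],"fingers": 0},
  {"linear": [0.066,-0.002,0.105],"delta_rot": [0,0,-22.5],"fingers": 0},
  {"linear": [0.066,-0.002,0.135],"delta_rot": [0,0,-22.5],"fingers": 0},
  {"linear": [0.066,-0.002,0.16],"delta_rot": [0,0,-22.5],"fingers": 0},
  {"linear": [0.066,-0.002,0.18],"delta_rot": [0,0,-22.5],"fingers": 0},
  {"linear": [0.066,-0.002,0.185],"delta_rot": [0,0,-22.5],"fingers": 0},
])

```text
time: 15.05
tool_pos: [0.4199, -0.3134, 0.0145]
tool_rot: [-0.003, 0.586, 0.81, 0.0]
contact_force: [0.3, -0.2, -0.3]
gripper_width: 0.997
```

```bash
python3 wl.py w14
python3 - <<'E'
from h import *
crop(cv2.imread('pics/w14.png'),160,120,480,400,2,'pics/w14c.png')
E
```

```text
15.05 [ 0.41994645 -0.31336484  0.01450371] [-2.61491191e-03  5.86022070e-01  8.10290774e-01  3.97241263e-04]
```

View pics/w14c.png

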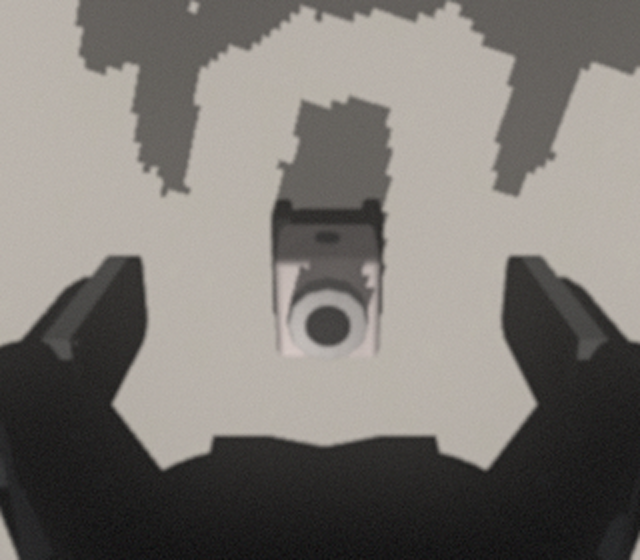

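apply_moves([
  {"linear": [-0.001,0.001,-0.002],"delta_rot": [0,0,0],"fingers": 0},
  {"linear": [-0.001,0.001,-0.002],"delta_rot": [0,0,0],"fingers": 100},
  {"linear": [-0.001,0.001,-0.002],"delta_rot": [0,0,0],"fingers": 140},
  {"linear": [-0.001,0.001,-0.002],"delta_rot": [0,0,0],"fingers": 255},
  {"linear": [-0.001,0.001,-0.002],"delta_rot": [0,0,0],"fingers": 255},
  {"linear": [-0.001,0.001,-0.002],"delta_rot": [0,0,0],"fingers": 255},
  {"linear": [-0.001,0.001,-0.002],"delta_rot": [0,0,0],"fingers": 255},
  {"linear": [-0.001,0.001,-0.002],"delta_rot": [0,0,0],"fingers": 255},
])

```text
time: 15.9
tool_pos: [0.4233, -0.3159, 0.02]
tool_rot: [0.001, 0.586, 0.81, -0.0]
contact_force: [-0.3, -0.2, 3.8]
gripper_width: 0.267
```

```bash
python3 wl.py w15
python3 - <<'E'
from h import *
crop(cv2.imread('pics/w15.png'),220,200,420,400,3,'pics/w15c.png')
E
```

```text
15.9 [ 0.4233295  -0.31594663  0.02000569] [ 6.30267270e-04  5.85939874e-01  8.10354279e-01 -9.20303460e-05]
```

View pics/w15c.png

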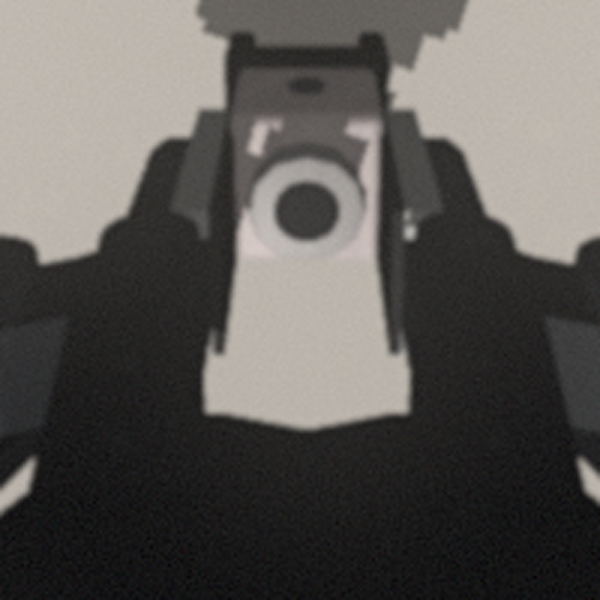

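apply_moves([
  {"linear": [0,0,-0.01],"delta_rot": [0,0,0],"fingers": 255},
  {"linear": [0,0,-0.04],"delta_rot": [0,0,0],"fingers": 255},
  {"linear": [0,0,-0.085],"delta_rot": [0,0,0],"fingers": 255},
  {"linear": [0.01,0.006,-0.13],"delta_rot": [0,0,0],"fingers": 255},
  {"linear": [0.03,0.02,-0.165],"delta_rot": [0,0,4],"fingers": 255},
  {"linear": [0.06,0.04,-0.18],"delta_rot": [0,0,8],"fingers": 255},
  {"linear": [0.095,0.062,-0.18],"delta_rot": [0,0,14],"fingers": 255},
  {"linear": [0.13,0.085,-0.18],"delta_rot": [0,0,22.5],"fingers": 255},
])

```text
time: 16.75
tool_pos: [0.4625, -0.166, 0.2003]
tool_rot: [0.001, 0.732, 0.681, 0.0]
contact_force: [0.1, 0.9, 0.4]
gripper_width: 0.264
```

```bash
python3 wl.py w16
python3 - <<'E'
from h import *
import pickle
im=cv2.imread('pics/w16.png');crop(im,200,0,440,400,1.5,'pics/w16c.png')
s=state();T=q2R(s['tool_rot']);print('tool x yaw',np.degrees(np.arctan2(T[1,0],T[0,0])),s['gripper_width'])
print('lin to ridge',T.T@(np.array([.504,-.010,s['tool_pos'][2]])-s['tool_pos']))
E
```

```text
16.75 [ 0.46247206 -0.16600729  0.20026126] [5.36124923e-04 7.32440471e-01 6.80830816e-01 2.63837325e-04]
tool x yaw 85.70611434301937 0.26345966912070473
lin to ridge [0.15354049 0.02934792 0.00075377]
```

View pics/w16c.png

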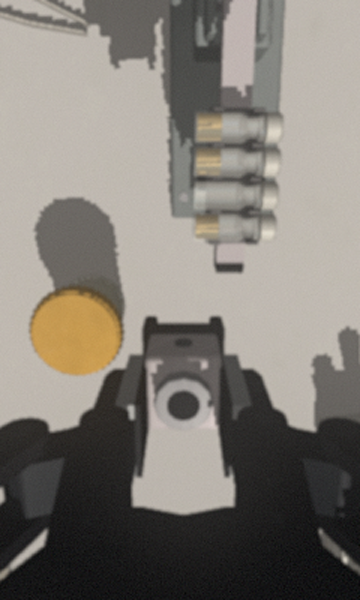

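apply_moves([
  {"linear": [0.012,0.004,0],"delta_rot": [0,0,0],"fingers": 255},
  {"linear": [0.03,0.01,0],"delta_rot": [0,0,0],"fingers": 255},
  {"linear": [0.05,0.017,0],"delta_rot": [0,0,0],"fingers": 255},
  {"linear": [0.068,0.024,0],"delta_rot": [0,0,0],"fingers": 255},
  {"linear": [0.08,0.028,0],"delta_rot": [0,0,0],"fingers": 255},
  {"linear": [0.085,0.029,0],"delta_rot": [0,0,0],"fingers": 255},
  {"linear": [0.085,0.029,0],"delta_rot": [0,0,0],"fingers": 255},
  {"linear": [0.085,0.029,0],"delta_rot": [0,0,0],"fingers": 255},
])

```text
time: 17.6
tool_pos: [0.4968, -0.085, 0.1992]
tool_rot: [-0.0, 0.73, 0.683, -0.0]
contact_force: [0.2, -0.2, -0.1]
gripper_width: 0.267
```

```bash
python3 wl.py w17
python3 - <<'E'
from h import *
im=cv2.imread('pics/w17.png')
crop(im,270,20,380,220,3,'pics/w17c.png'); crop(im,270,200,380,400,3,'pics/w17d.png')
cv2.imwrite('pics/w17e.png',np.hstack([cv2.imread('pics/w17c.png'),cv2.imread('pics/w17d.png')]))
E
```

```text
17.6 [ 0.49681621 -0.08501939  0.1991755 ] [-4.24539749e-05  7.30464258e-01  6.82950879e-01 -2.52255519e-04]
```

View pics/w17e.png

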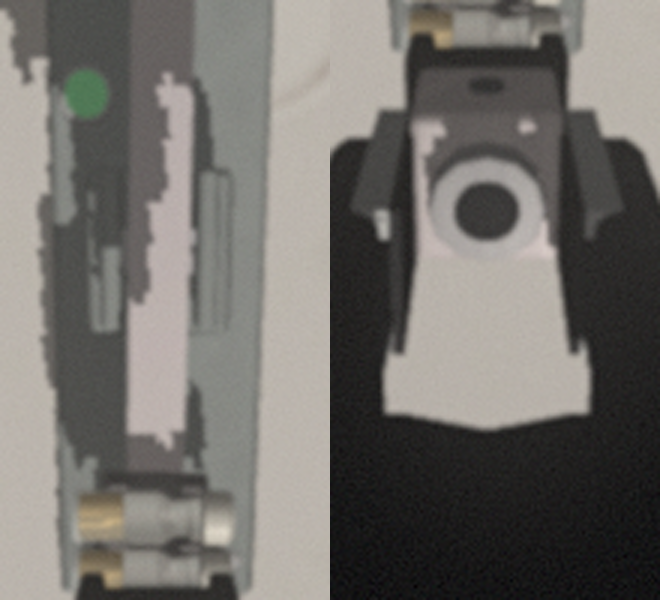

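Run:
```python
from h import *
import pickle
c=pickle.load(open('w17.pkl','rb'));s=state();T=q2R(s['tool_rot']);t=s['tool_pos'];print(t)
hs=onplane(c,(270+157/3,200+211/3),t[2]+.0215);print('hub in tool',T.T@(hs-t))
rl=onplane(c,(270+105/3,20+253/3),.076);rr=onplane(c,(270+213/3,20+251/3),.076);print('cheeks',rl,rr,(rl+rr)/2)
b=onplane(c,(270+159.5/3,20+251/3),.088);b1=onplane(c,(270+156/3,20+430/3),.088);b2=onplane(c,(270+162/3,20+100/3),.088)
print('bar',b,b1,b2,np.degrees(np.arctan2(*(b2-b1)[[1,0]])))
print('vial inner',onplane(c,(270+160/3,20+487/3),.098))
tgt=np.array([b[0],(rl+rr)[1]/2,0]);d=T.T@(tgt-hs);print('move hub->ridge in tool',d,'now yaw',np.degrees(np.arctan2(T[1,0],T[0,0])))
```

```text
[ 0.49682324 -0.08511975  0.19924564]
hub in tool [ 0.00133513  0.00047345 -0.0215005 ]
cheeks [ 0.48790027 -0.00871981  0.076     ] [ 0.51821454 -0.01023833  0.076     ] [ 0.5030574  -0.00947907  0.076     ]
bar [ 0.50316354 -0.0094725   0.088     ] [ 0.49896118 -0.05767943  0.088     ] [0.50626378 0.02742985 0.088     ] 85.09588275508194
vial inner [ 0.49911052 -0.0719339   0.098     ]
move hub->ridge in tool [0.07461867 0.00079227 0.22072388] now yaw 86.12843820704917
```

apply_moves([
  {"linear": [0.015,0,0],"delta_rot": [0,0,0.5],"fingers": 255},
  {"linear": [0.035,0,0],"delta_rot": [0,0,0.9],"fingers": 255},
  {"linear": [0.055,0.001,0],"delta_rot": [0,0,0.9],"fingers": 255},
  {"linear": [0.07,0.001,0.01],"delta_rot": [0,0,0.9],"fingers": 255},
  {"linear": [0.0745,0.001,0.03],"delta_rot": [0,0,0.9],"fingers": 255},
  {"linear": [0.0745,0.001,0.055],"delta_rot": [0,0,0.9],"fingers": 255},
  {"linear": [0.0745,0.001,0.075],"delta_rot": [0,0,0.9],"fingers": 255},
  {"linear": [0.0745,0.001,0.082],"delta_rot": [0,0,0.9],"fingers": 255},
])

```text
time: 18.45
tool_pos: [0.5009, -0.0101, 0.1139]
tool_rot: [-0.002, 0.736, 0.677, -0.002]
contact_force: [-0.8, -0.2, -0.9]
gripper_width: 0.263
```

apply_moves([
  {"linear": [0,0,0],"delta_rot": [0,0,0],"fingers": 255},
  {"linear": [0,0,0],"delta_rot": [0,0,0],"fingers": 255},
  {"linear": [0,0,0],"delta_rot": [0,0,0],"fingers": 255},
  {"linear": [0,0,0],"delta_rot": [0,0,0],"fingers": 255},
  {"linear": [0,0,0],"delta_rot": [0,0,0],"fingers": 255},
  {"linear": [0,0,0],"delta_rot": [0,0,0],"fingers": 255},
  {"linear": [0,0,0],"delta_rot": [0,0,0],"fingers": 255},
  {"linear": [0,0,0],"delta_rot": [0,0,0],"fingers": 255},
])

```text
time: 19.25
tool_pos: [0.503, -0.0102, 0.1174]
tool_rot: [0.0, 0.736, 0.677, 0.0]
contact_force: [-0.1, 0.2, -0.1]
gripper_width: 0.264
```

```bash
python3 wl.py w18; python3 look.py s18
python3 - <<'E'
from h import *
im=cv2.imread('pics/w18.png')
crop(im,230,100,410,300,3,'pics/w18c.png')
E
```

```text
19.25 [ 0.50302895 -0.01021423  0.11735104] [1.87344547e-05 7.35706343e-01 6.77300654e-01 2.21366760e-05]
19.3 [ 0.503  -0.0102  0.1173] [-0.3 -0.   0.1]
```

View pics/w18c.png

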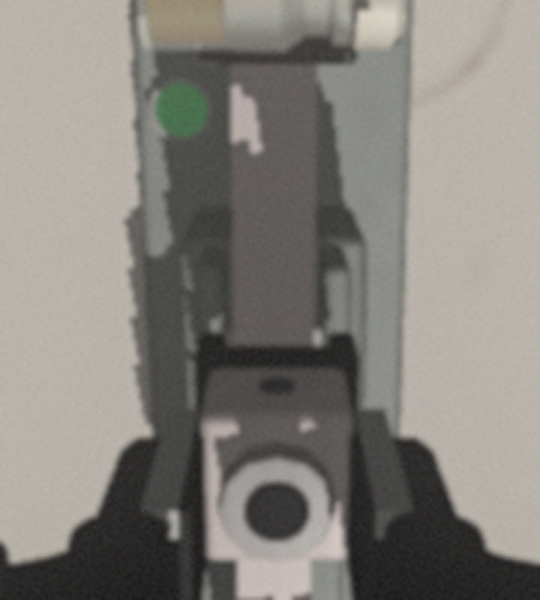

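View pics/s18.png

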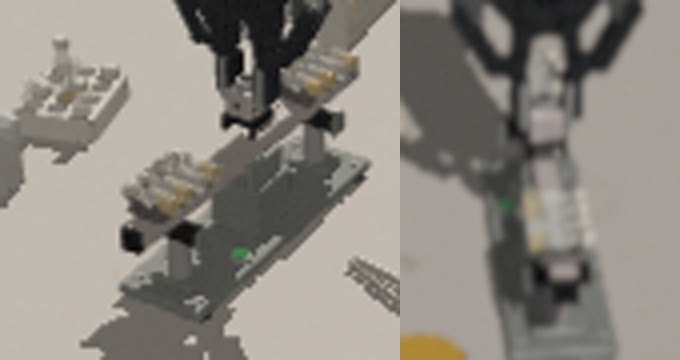

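apply_moves([
  {"linear": [-0.0005,-0.001,0],"delta_rot": [0,0,0],"fingers": 255},
  {"linear": [-0.0005,-0.001,0.002],"delta_rot": [0,0,0],"fingers": 255},
  {"linear": [-0.0005,-0.001,0.004],"delta_rot": [0,0,0],"fingers": 255},
  {"linear": [-0.0005,-0.001,0.006],"delta_rot": [0,0,0],"fingers": 255},
  {"linear": [-0.0005,-0.001,0.008],"delta_rot": [0,0,0],"fingers": 255},
  {"linear": [-0.0005,-0.001,0.01],"delta_rot": [0,0,0],"fingers": 255},
  {"linear": [-0.0005,-0.001,0.012],"delta_rot": [0,0,0],"fingers": 255},
  {"linear": [-0.0005,-0.001,0.012],"delta_rot": [0,0,0],"fingers": 255},
])

```text
time: 20.2
tool_pos: [0.5017, -0.0106, 0.1049]
tool_rot: [-0.0, 0.736, 0.677, -0.0]
contact_force: [-0.2, -0.9, 0.1]
gripper_width: 0.259
```

```bash
python3 wl.py w19; python3 look.py s19
python3 - <<'E'
from h import *
im=cv2.imread('pics/w19.png')
crop(im,230,100,410,300,3,'pics/w19c.png')
a=cv2.imread('pics/s19_sc.png');crop(a,270,165,350,235,8,'pics/s19z.png')
E
```

```text
20.2 [ 0.50172292 -0.01059188  0.1048677 ] [-2.91065776e-04  7.35697722e-01  6.77309913e-01 -2.44145874e-04]
20.25 [ 0.5018 -0.0106  0.1051] [ 0.3  0.5 -0.7]
```

View pics/w19c.png

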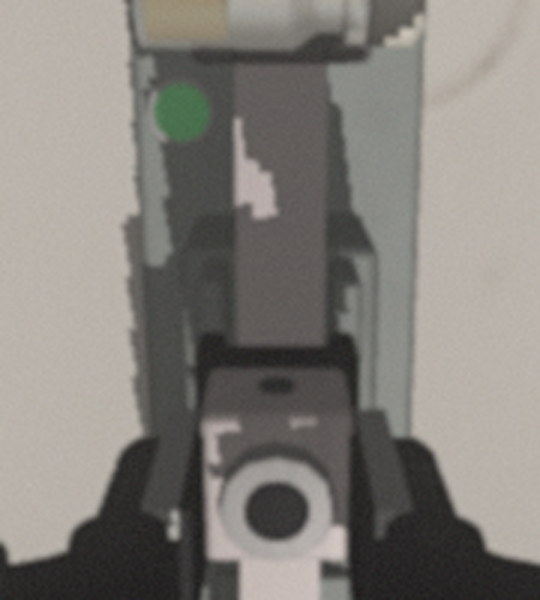

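View pics/s19z.png

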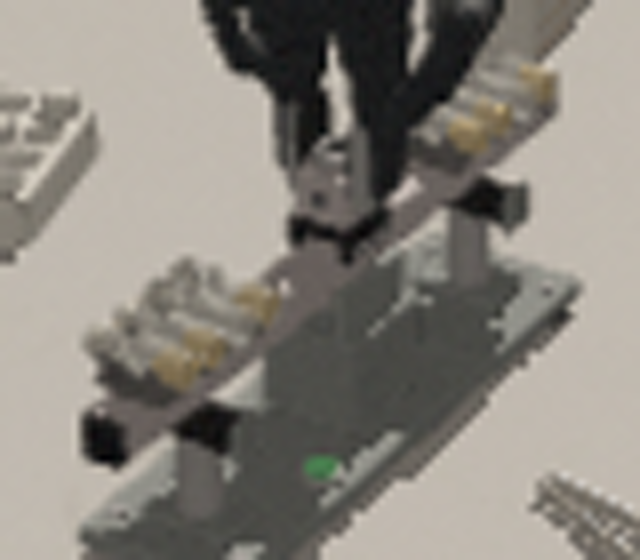

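apply_moves([
  {"linear": [0,0.0006,0],"delta_rot": [0,0,0],"fingers": 255},
  {"linear": [0,0.0006,0.001],"delta_rot": [0,0,0],"fingers": 255},
  {"linear": [0,0.0006,0.002],"delta_rot": [0,0,0],"fingers": 255},
  {"linear": [0,0.0006,0.003],"delta_rot": [0,0,0],"fingers": 255},
  {"linear": [0,0.0006,0.004],"delta_rot": [0,0,0],"fingers": 255},
  {"linear": [0,0.0006,0.005],"delta_rot": [0,0,0],"fingers": 255},
  {"linear": [0,0.0006,0.005],"delta_rot": [0,0,0],"fingers": 255},
  {"linear": [0,0.0006,0.005],"delta_rot": [0,0,0],"fingers": 255},
])

```text
time: 21.15
tool_pos: [0.5026, -0.0107, 0.1003]
tool_rot: [-0.0, 0.736, 0.677, -0.0]
contact_force: [0.0, -0.1, -0.5]
gripper_width: 0.262
```

```bash
python3 wl.py w20; python3 look.py s20
python3 - <<'E'
from h import *
im=cv2.imread('pics/w20.png')
crop(im,230,100,410,300,3,'pics/w20c.png')
a=cv2.imread('pics/s20_sc.png');crop(a,270,165,350,235,8,'pics/s20z.png')
E
```

```text
21.15 [ 0.50257204 -0.01069743  0.10028165] [-7.52851043e-06  7.35720281e-01  6.77285514e-01 -2.10732973e-05]
21.2 [ 0.5026 -0.0107  0.1003] [-0.8  0.6 -0.8]
```

View pics/w20c.png

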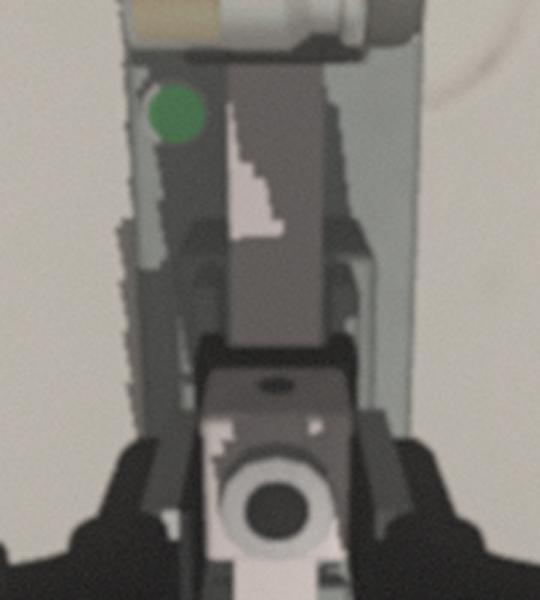

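View pics/s20z.png

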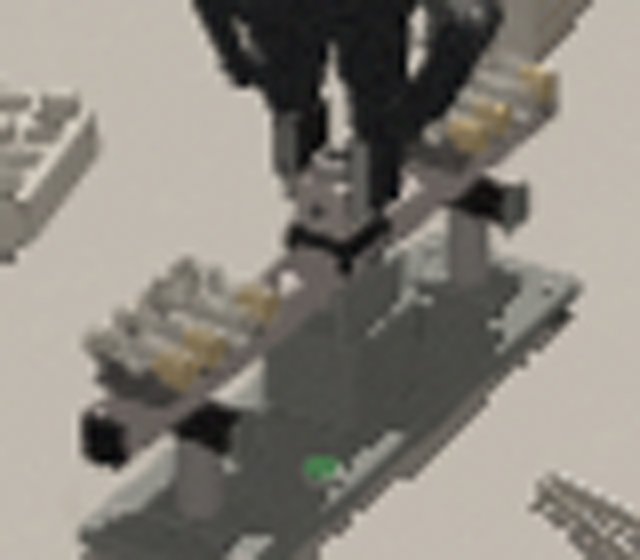

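apply_moves([
  {"linear": [0,0,0.0004],"delta_rot": [0,0,0],"fingers": 255},
  {"linear": [0,0,0.0007],"delta_rot": [0,0,0],"fingers": 255},
  {"linear": [0,0,0.001],"delta_rot": [0,0,0],"fingers": 255},
  {"linear": [0,0,0.0013],"delta_rot": [0,0,0],"fingers": 255},
  {"linear": [0,0,0.0016],"delta_rot": [0,0,0],"fingers": 255},
  {"linear": [0,0,0.0018],"delta_rot": [0,0,0],"fingers": 255},
  {"linear": [0,0,0.0018],"delta_rot": [0,0,0],"fingers": 255},
  {"linear": [0,0,0.0018],"delta_rot": [0,0,0],"fingers": 255},
])

```text
time: 22.1
tool_pos: [0.5028, -0.0108, 0.1002]
tool_rot: [0.0, 0.736, 0.677, -0.0]
contact_force: [-5.0, 0.2, 10.2]
gripper_width: 0.261
```

```bash
python3 look.py s21
python3 - <<'E'
from h import *
a=cv2.imread('pics/s21_sc.png');crop(a,270,165,350,235,8,'pics/s21z.png')
E
```

```text
22.1 [ 0.5028 -0.0108  0.1002] [-5.   0.2 10.2]
```

View pics/s21z.png

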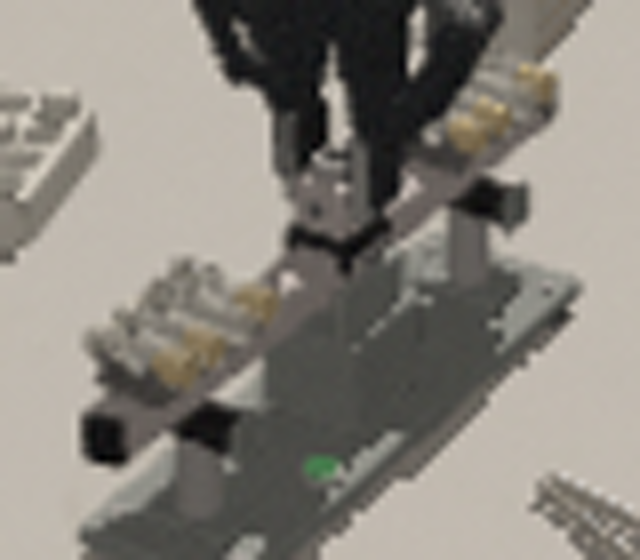

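apply_moves([
  {"linear": [0,0,-0.0008],"delta_rot": [0,0,0],"fingers": 255},
  {"linear": [0,0,-0.0014],"delta_rot": [0,0,0],"fingers": 255},
  {"linear": [0,0,-0.0015],"delta_rot": [0,0,0],"fingers": 255},
  {"linear": [0,0,-0.0015],"delta_rot": [0,0,0],"fingers": 188},
  {"linear": [0,0,-0.0015],"delta_rot": [0,0,0],"fingers": 180},
  {"linear": [0,0,-0.0015],"delta_rot": [0,0,0],"fingers": 170},
  {"linear": [0,0,-0.0015],"delta_rot": [0,0,0],"fingers": 155},
  {"linear": [0,0,-0.0015],"delta_rot": [0,0,0],"fingers": 140},
])

```text
time: 23.0
tool_pos: [0.5024, -0.0106, 0.0997]
tool_rot: [-0.0, 0.736, 0.677, -0.0]
contact_force: [0.0, -0.4, -0.2]
gripper_width: 0.448
```

```bash
python3 wl.py w22; python3 look.py s22
python3 - <<'E'
from h import *
im=cv2.imread('pics/w22.png')
crop(im,230,100,410,300,3,'pics/w22c.png')
a=cv2.imread('pics/s22_sc.png');crop(a,270,165,350,235,8,'pics/s22z.png')
E
```

```text
23.0 [ 0.50238214 -0.01064344  0.09966228] [-2.17979246e-04  7.35723762e-01  6.77281683e-01 -1.40148142e-04]
23.05 [ 0.5025 -0.0107  0.0998] [ 1.3 -0.5  0.6]
```

View pics/w22c.png

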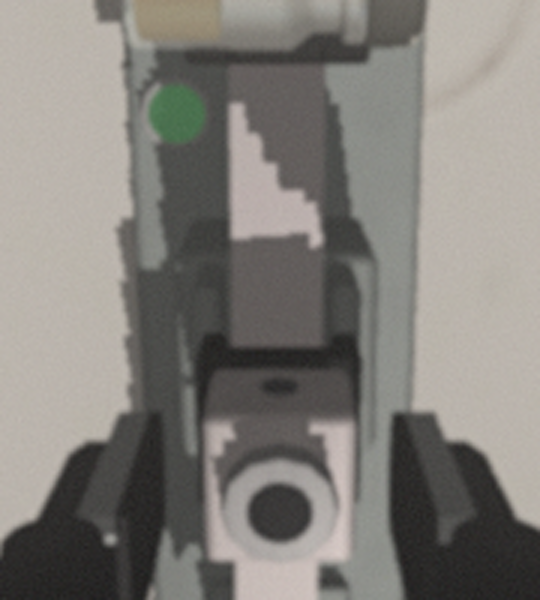

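View pics/s22z.png

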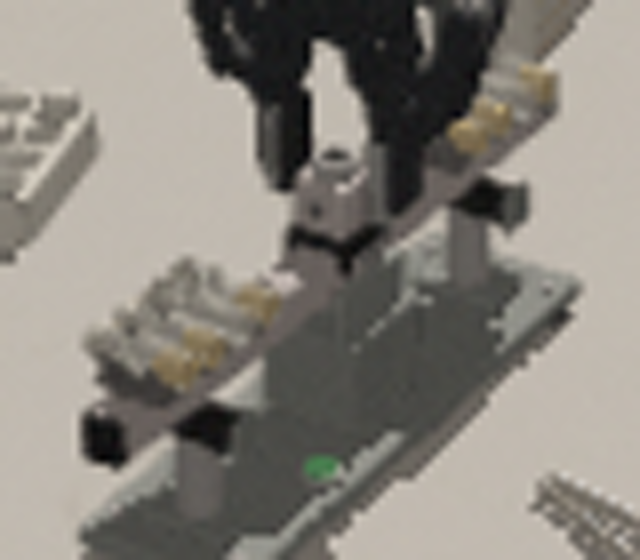

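Released cleanly with the hub seated; now retreat straight up.

apply_moves([
  {"linear": [0,0,-0.003],"delta_rot": [0,0,0],"fingers": 100},
  {"linear": [0,0,-0.012],"delta_rot": [0,0,0],"fingers": 90},
  {"linear": [0,0,-0.03],"delta_rot": [0,0,0],"fingers": 90},
  {"linear": [0,0,-0.05],"delta_rot": [0,0,0],"fingers": 90},
  {"linear": [0,0,-0.08],"delta_rot": [0,0,0],"fingers": 90},
  {"linear": [-0.02,0,-0.11],"delta_rot": [0,0,0],"fingers": 90},
  {"linear": [-0.05,-0.01,-0.14],"delta_rot": [0,0,0],"fingers": 90},
  {"linear": [-0.08,-0.02,-0.17],"delta_rot": [0,0,0],"fingers": 90},
])

```text
time: 23.95
tool_pos: [0.4757, -0.0893, 0.2723]
tool_rot: [0.001, 0.735, 0.678, 0.0]
contact_force: [2.4, -0.4, 0.4]
gripper_width: 0.647
```

apply_moves([
  {"linear": [0,0,0],"delta_rot": [0,0,0],"fingers": 90},
  {"linear": [0,0,0],"delta_rot": [0,0,0],"fingers": 90},
  {"linear": [0,0,0],"delta_rot": [0,0,0],"fingers": 90},
  {"linear": [0,0,0],"delta_rot": [0,0,0],"fingers": 90},
  {"linear": [0,0,0],"delta_rot": [0,0,0],"fingers": 90},
  {"linear": [0,0,0],"delta_rot": [0,0,0],"fingers": 90},
  {"linear": [0,0,0],"delta_rot": [0,0,0],"fingers": 90},
  {"linear": [0,0,0],"delta_rot": [0,0,0],"fingers": 90},
])

```text
time: 24.75
tool_pos: [0.476, -0.0886, 0.2698]
tool_rot: [-0.0, 0.736, 0.677, -0.0]
contact_force: [0.3, 0.7, 0.6]
gripper_width: 0.645
```

```bash
python3 wl.py w23; python3 look.py s23
python3 - <<'E'
from h import *
import pickle
a=cv2.imread('pics/s23_sc.png');b=cv2.imread('pics/s23_si.png');w=cv2.imread('pics/w23.png')
k=lambda x,f:cv2.resize(x,None,fx=f,fy=f,interpolation=2)
crop(a,270,165,350,235,8,'pics/s23z.png');crop(w,270,0,400,260,2.3,'pics/w23c.png')
def sh(n1,n2,box):
    g=lambda n,y0,y1,x0,x1: cv2.cvtColor(cv2.imread('pics/%s.png'%n),6)[y0:y1,x0:x1].astype(np.float32)
    A=k(g(n1,*box),8);B=k(g(n2,box[0]-6,box[1]+6,box[2]-6,box[3]+6),8)
    _,v,_,p=cv2.minMaxLoc(cv2.matchTemplate(B,A,cv2.TM_CCOEFF_NORMED));return p[0]/8-6,p[1]/8-6,v
print(sh('s12_si','s23_si',(218,242,322,338)),sh('s12_sc','s23_sc',(205,228,278,305)),sh('s12_sc','s23_sc',(170,190,318,340)))
E
```

```text
24.75 [ 0.47603631 -0.08861276  0.26979675] [-1.71254171e-04  7.35609890e-01  6.77405380e-01 -1.06499714e-04]
24.8 [ 0.4761 -0.0887  0.27  ] [-0.3 -0.5  1.3]
(0.0, 0.0, 0.9991355538368225) (0.0, 0.0, 0.9919783473014832) (0.0, 0.0, 0.997677206993103)
```

View pics/s23z.png

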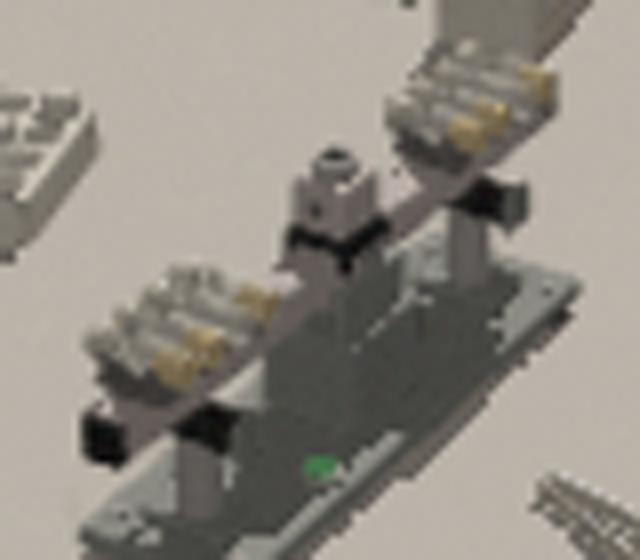

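View pics/w23c.png

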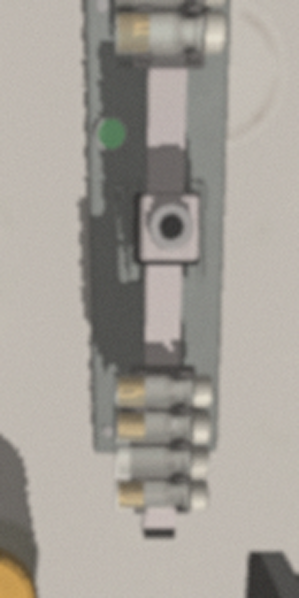

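Run:
```python
from h import *
import pickle
from plant import job_done
print(onplane(pickle.load(open('w23.pkl','rb')),(270+172/2.3,227/2.3),.1215))
print(job_done(), state()['time'])
```

```text
[ 0.50386048 -0.00963533  0.1215    ]
the job is handed in; nothing more can be done
the job is handed in; nothing more can be done
```

The bar is balanced level on the ridge with the hub clip seated on it, and I handed the job in at about 25 s of the 72 s allowed.

- **Balancing:** I slid the bar to the right with closed fingers at its left end, backing off after each step of about 6 mm to see whether it tipped. When it rose level, I tried to push it 3 mm further to bring the balance point in from the edge. The images show only about 1–3 mm of movement, so I am not sure how well centred it is.
- **Hub clip:** I gripped the clip, set it astride the bar over the ridge until it pressed at about 10 N (tool at the expected seated height), eased off, let go and withdrew.
- **Final checks:** About 1.5 s after withdrawing, the bar showed no image shift from when it was balanced before the clip went on. The clip's socket measured at (0.504, −0.010) and the ridge at (0.503, −0.0095).
- **Disagreement:** One triangulation put the top of the right end at 84 mm, against 88 mm expected when level and about 77 mm if leaning right. Four other signs pointed to level:
  - the left end's position in the scene view
  - the size of the tipping step in the images
  - the clip's seated height
  - the bar not moving under the seating press

I moved nothing else on purpose; I did not re-measure the cup, tube and timer at the end.

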